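# Set a measuring stage on its mark with the screw's backlash taken up

### The job

Use the handwheel of the measuring stage to bring the black reference tile to the station marked by the red rider on the scale. The screw has play: crank anticlockwise until the carriage's index is about 5 mm past the rider on the handwheel side, then crank back clockwise and stop with the index at the rider's tip, so that the last movement has pushed the carriage away from the handwheel and the play is taken up; let go of the crank grip. Do not touch the tile or the probe, and leave the other things on the table where they are.

Things in the scene. Friction and masses are not known exactly. Their poses are not given: they have to be found in the camera images.
- stage: Manual measuring stage, fixed to the table, 160 x 208 mm and 195 mm high at the probe: dark base plate, aluminium end blocks with two guide rods and a screw between them. Origin: centre of the underside, on the table. y axis: along the screw, +y to the handwheel end (on the robot's left); -x: its front, towards the robot, with the white scale; z up. Its yaw varies a little.
- hub (a point): Point fixed to the stage on the screw's axis (level, along the stage's y), 65 mm above the table and 161 mm from the stage's origin towards the handwheel. grip circles round it at a radius of 28 mm in the stage's x-z plane; the lowest point is 37 mm above the table. The outer face of the 72 mm black handwheel lies 36 mm from this point, back towards the stage.
- grip (a point): Gripping point on the axis of the handwheel's black crank grip: a cylinder 16 mm thick, 60 mm long, collars of 19 mm at both ends, parallel to the screw; 36 mm from its inner end, 24 mm from its free end. It spins freely on its pin, so fingers pointing down (one in front, one behind) can carry it round the circle. It takes 3 to 4 N to turn and stays where it is left.
- carriage (a joint): Carriage position along the screw, m, -0.036 to 0.036; grows away from the handwheel (towards the stage's -y). A turn moves it 10 mm once the play is taken up: clockwise, seen by someone facing the handwheel (grip goes from the top to the stage's front, -x, then down), pushes it away from the handwheel, anticlockwise draws it nearer. It cannot be pushed directly.
- handwheel (a joint): Play between handwheel and screw nut, rad, -0.6 to 0.6. It is at +0.6 while clockwise turning pushes the carriage, at -0.6 while anticlockwise turning draws it; after each reversal the handwheel turns 1.2 rad (about a fifth of a turn) before the carriage moves. It starts anywhere between.
- index (a point): Point of the carriage's black index pointer with a white line, at the front over the white scale (68 mm in front of the stage's origin, 53 mm above the table); moves with the carriage along the stage's y axis. It starts 12 to 36 mm from the rider, on the side away from the handwheel.
- rider_tip (a point): Tip of the red rider that is clamped on the front of the scale, 14 mm wide, level with the index; the target. It does not move, and its place on the scale varies. The index is set when it stands at the same place as this tip along the stage's y axis. (The scale has a line every 5 mm, a long one every 10 mm.)
- rider: The red rider itself, fixed; its axes are those of the stage, its origin 8 mm in front of its tip.
- tile: Black glass reference tile in its dark frame, 88 x 62 x 13 mm, clamped on the carriage under the probe, its top 102 mm above the table. Not to be touched. Origin: centre of its underside.
- probe: Grey measuring probe, 90 mm long, clamped upright over the middle of the stage. Not to be touched.
- parts_pot: White pot with a green lid, 45 mm across and 43 mm high, to the right of the stage; bystander.
- coupon_rack: Black slotted rack, 46 x 110 x 20 mm, at the right; bystander.
- sanding_block: Brown cork sanding block, 48 x 85 x 25 mm, at the left; bystander.
- tweezers: Steel tweezers, 120 mm long, lying at the right near the table's front edge; bystander.
- pencil: Red pencil, 150 mm long, lying at the left; bystander.

How it is judged:
By the outcome, as a careful person would: the job done as asked, in the order asked, and still so for the second after the job is handed in, with the robot touching nothing.
It also fails if it takes over 69 s, if anything falls off the work surface, if the arm or the gripper's body presses on something with over 40 N, if the wrist force passes 120 N, or if a joint passes its speed limit or range.

### The arm

A 6-joint arm with a two-finger parallel gripper is mounted at the origin on a cart in front of the work surface, level with it; the furniture and walls round the work are solid. World frame = base frame: x ahead of the robot, y to its left, z up, the work surface at z = 0. Lengths are in m, angles in rad, forces in N, time in s.
With the tool pointing down it reaches from about 0.375 to 0.925 m from the base axis. Payload 5.7 kg.
Tool frame: the origin (TCP) lies midway between the tips of the shut fingers; the grasp point (between the pads) lies 19 mm behind it; z points along the fingers, y is the direction in which the jaws open and shut (so a half turn about z gives the same grasp; the last joint's range is limited). The gripper opens to 88 mm and grips with 3 to 60 N. Pads are 20 mm wide; open, the fingers measure 115 mm over their backs; the gripper's body (75 mm by 178 mm) begins 61 mm behind the grasp point.
Start: joints at [1.063, 0.359, 1.51, -0, 1.272, -0.115], TCP at [0.23, 0.554, 0.223] pointing down, gripper open.
Joint ranges: [-2.97, 2.97], [-1.01, 2.36], [0.21, 2.38], [-0.96, 4.11], [0.2, 2.71], [-2.98, 2.98]. Speed limits (rad/s): [2.39, 2.39, 3.14, 3.14, 3.14, 3.14].

### API

Orientations are given as [roll, pitch, yaw] about the fixed x, y, z axes, in that order (R = Rz(yaw) Ry(pitch) Rx(roll)).
In Python, from bench import monitor, read_camera, env gives the robot as it stands.
- The arm moves only by the tool drive_tool, never from a script. Its argument "moves" is a list that holds one entry, the list of rows, each a list of 7 numbers: the shift along the world's x, y, z each as a share of 30 mm, from -1 to 1, then the turn, a rotation vector about the world's x, y, z each as a share of 30 degrees, from -1 to 1, then the finger opening in mm, from 0 to 87.8. In form: [[[x, y, z, ax, ay, az, grip], ...]]. A call has 1 to 8 rows; each row shifts and turns the commanded pose from where the row before left it; what a row does not reach is not made up. A row lasts 1/12 s, in which the tool goes at most 41.7 mm and 7.16 degrees, less where a joint would pass 70% of its speed; a pose out of reach is approached as far as the arm can. A call with a number of a shift or a turn outside -1 to 1 is refused whole. A call with a gripper value outside its range is refused whole. The fingers move at their own pace and stop on an object; the grip force is fixed at half the most. Time passes only in rows, so rows that do not move let the fingers close. It gives the time, the measured TCP pose, the force and the opening at its end, in the units of the state.
- monitor.state(): the state, without advancing time (a new reading comes with each control period).
- read_camera(name): name is "side" or "top" or "wrist"; returns a dict with "image" (384x512x3 uint8, blue, green, red), "mtx" (3x3 intrinsics, pixels), "distortion" ([k1, k2, p1, p2, k3] as OpenCV has them; the pictures are not rectified), "position" and "attitude" of the camera in the world. Camera axes: x right, y down, z forward; pixel columns grow to the right and rows downward; lengths in m; the calibration is good to about 2 mm. A picture is of the moment at which its call begins. There is no depth.
- env.job_done(): hands the job in, once; it reports no verdict.
The state is a dict: "t": time; "joint_pos": joint angles; "qvel": joint speeds; "effort": joint torques, N m; "tcp_pos": TCP position; "eef_rot": TCP orientation; "wrist_force": force on the tool from outside, world axes, zero at the start; "ft_torque": the same for the moment, N m; "grip_width": finger opening in m.
Only numpy, scipy, OpenCV 4.12 (cv2) and the standard library are available. Lean on these libraries where they do the work, as an engineer would, in place of code of your own. Each camera call takes 0.05 s, during which the arm holds its last target. There are 200 camera calls.

## Working session

There is one attempt and no reset: what is moved stays moved. The work goes in short steps, Python scripts to look and compute and a tool call to move; the robot and the scene stay as the last step left them, time stands still between calls to the robot, and variables do not carry over. Pictures are saved under pics/ and viewed, about 8 in all and at most 12, crops included, and the job is handed in when it is done.

Besides the shell and the picture viewer there is one more tool, called after "Emit:" as name(argument=value, ...), one argument or row to a line, values as JSON. drive_tool: Moves the arm, as the interface text tells. Shift numbers are shares of 30 mm and turn numbers shares of 30 degrees, none past 1 either way. Its arguments: {"type":"object","properties":{"moves":{"type":"array"}},"required":["moves"]}

```bash
ls; mkdir -p pics
python3 - <<'E'
from bench import monitor, read_camera
import cv2, numpy as np
s=monitor.state(); print(s)
ims=[]
for n in("side","top","wrist"):
    c=read_camera(n); cv2.imwrite(f"pics/{n}0.png",c["image"]); print(n,c["mtx"],c["distortion"],c["position"],c["attitude"])
E
```

```text
pics
{'t': 0.0, 'joint_pos': array([ 1.06290997e+00,  3.59523589e-01,  1.51138682e+00,  2.97615524e-06,
        1.27251282e+00, -1.15096383e-01]), 'qvel': array([-4.81960620e-04, -6.78471413e-05, -8.70835054e-05,  8.85044678e-04,
        1.12749277e-03, -5.92094263e-04]), 'effort': array([-1.48442981e-03, -5.15367186e+01, -2.70726156e+01,  6.72410661e-02,
        3.48541606e-02, -1.29094474e-04]), 'tcp_pos': array([0.22933534, 0.55371375, 0.22181589]), 'eef_rot': array([-3.13977452e+00, -2.13052013e-04,  2.74880161e+00]), 'wrist_force': array([0.05525171, 0.27680296, 0.07046039]), 'ft_torque': array([ 0.01279499, -0.02091396,  0.00107063]), 'grip_width': 0.08803629253704111}
side [[372.34512945   0.         256.78352397]
 [  0.         372.34512945 187.75695159]
 [  0.           0.           1.        ]] [-0.04817352  0.          0.          0.          0.        ] [ 0.0081177  -0.70898454  0.92422622] [-2.31412926 -0.01186641 -0.46124284]
top [[391.36143169   0.         258.31280901]
 [  0.         391.36143169 193.78676575]
 [  0.           0.           1.        ]] [0.00765039 0.         0.         0.         0.        ] [0.20825831 0.0764614  1.65447047] [-3.00050257  0.00733319 -1.58134685]
wrist [[266.52214978   0.         258.52506278]
 [  0.         266.52214978 190.09420927]
 [  0.           0.           1.        ]] [-0.04900943  0.          0.          0.          0.        ] [0.15252223 0.5867527  0.38421086] [2.82970675e+00 1.77725342e-03 1.17786443e+00]
```

Run:
```python
import cv2,numpy as np
a=[cv2.imread(f"pics/{n}0.png") for n in("side","top","wrist")]
cv2.imwrite("pics/a.png",np.hstack([cv2.resize(a[0],(400,300)),cv2.resize(a[2],(400,300))]))
```

```text
(no output)
```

View pics/top0.png

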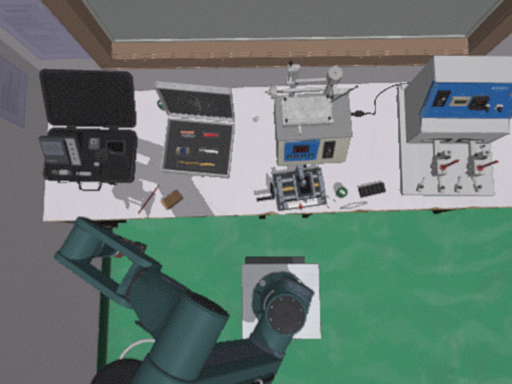

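View pics/side0.png

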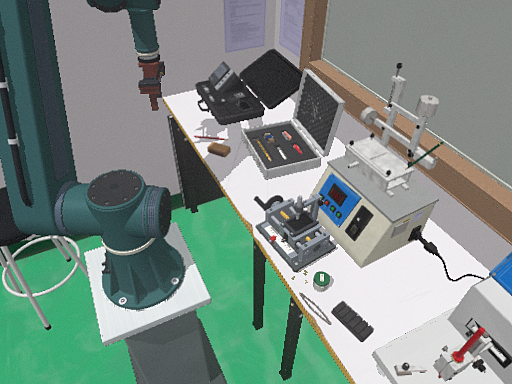

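View pics/wrist0.png

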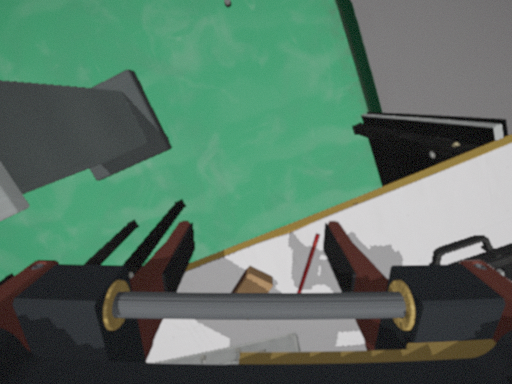

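The top view shows the stage at about (297,190) with the handwheel to its left at about (270,190), and the rider red at (301,206). In the side view the stage is at about (295,230) and the rider at (272,238). The wrist view shows only the left part of the table with the block and pencil. Next I'll locate the stage roughly from colours.

```bash
cat > h.py <<'E'
import cv2,numpy as np
from scipy.spatial.transform import Rotation as Rn
from bench import monitor, read_camera
def Rm(c): return Rn.from_euler('xyz',c["attitude"]).as_matrix()
def rays(c,px):
    u=cv2.undistortPoints(np.float64(px).reshape(-1,1,2),c["mtx"],c["distortion"])[:,0]
    d=np.c_[u,np.ones(len(u))]@Rm(c).T
    return c["position"],d
def onplane(c,px,z):
    o,d=rays(c,px); return o+d*((z-o[2])/d[:,2])[:,None]
def proj(c,P):
    R=Rm(c); P=np.float64(P).reshape(-1,3)
    return cv2.projectPoints(P,cv2.Rodrigues(R.T)[0],-R.T@c["position"],c["mtx"],c["distortion"])[0][:,0]
def tri(c1,p1,c2,p2):
    o1,d1=rays(c1,p1);o2,d2=rays(c2,p2);d1=d1[0];d2=d2[0]
    s=np.linalg.lstsq(np.c_[d1,-d2],o2-o1,rcond=None)[0]
    a=o1+s[0]*d1;b=o2+s[1]*d2
    return (a+b)/2,np.linalg.norm(a-b)
def red(im,box):
    h=cv2.cvtColor(im,cv2.COLOR_BGR2HSV);m=((h[...,0]<8)|(h[...,0]>172))&(h[...,1]>140)&(h[...,2]>90)
    k=np.zeros_like(m);x0,y0,x1,y1=box;k[y0:y1,x0:x1]=1;return (m&k).astype(np.uint8)
E
python3 - <<'E'
from h import *
s=read_camera("side");t=read_camera("top")
for c,b in((s,(250,225,290,250)),(t,(285,195,315,215))):
    m=red(c["image"],b);n,l,st,ce=cv2.connectedComponentsWithStats(m);print(st[1:],ce[1:]);c["p"]=ce[1:]
    print(onplane(c,ce[1:],0.05), proj(c,monitor.state()["tcp_pos"]))
print(tri(s,s["p"][:1],t,t["p"][:1]))
t_=cv2.resize(t["image"][150:225,245:345],(800,600),interpolation=cv2.INTER_CUBIC)
s_=cv2.resize(s["image"][185:275,240:360],(800,600),interpolation=cv2.INTER_CUBIC)
cv2.imwrite("pics/c1.png",np.vstack([t_,s_])[:, :][::2,::2])
E
```

```text
[[270 236   6   7  22]] [[272.45454545 238.22727273]]
[[ 0.38297342 -0.08468973  0.05      ]] [[156.78428424 102.18080158]]
[[300 205   2   3   5]] [[300.4 206.2]]
[[ 0.38261832 -0.08697207  0.05      ]] [[129.75182505 244.92370046]]
(array([ 0.38210216, -0.08661345,  0.05260181]), np.float64(0.0004982164449898208))
```

View pics/c1.png

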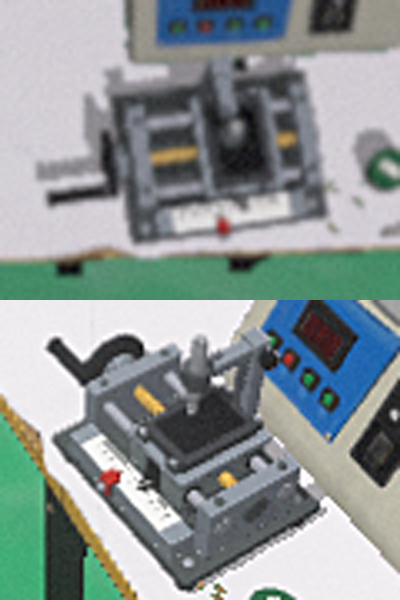

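The crop shows the rider red at about (223,226) in the top half and (110,480) in the side half. The index is to the right of it, the stage is turned about +8°, and the crank grip points out at the left. The two-camera rider position, z = 52.6 mm, agrees with the given height. Next I'll move the wrist camera over the stage.

Emit:
drive_tool(
  moves=[
    [[0.8, -1, 0.2, 0, 0, -0.23, 87], [0.8, -1, 0.2, 0, 0, -0.23, 87], [0.8, -1, 0.2, 0, 0, -0.23, 87], [0.8, -1, 0.2, 0, 0, -0.23, 87], [0.8, -1, 0.2, 0, 0, -0.23, 87], [0.8, -1, 0.2, 0, 0, -0.23, 87], [0.8, -1, 0.2, 0, 0, -0.23, 87], [0.8, -1, 0.2, 0, 0, -0.23, 87]],
  ],
)

```text
t: 0.92
tcp_pos: [0.4224, 0.3126, 0.271]
eef_rot: [3.142, -0.0, 1.78]
wrist_force: [0.9, 1.5, -0.1]
grip_width: 0.0871
```

Emit:
drive_tool(
  moves=[
    [[0, -1, 0, 0, 0, -0.13, 87], [0, -1, 0, 0, 0, 0, 87], [0, -1, 0, 0, 0, 0, 87], [0, -1, 0, 0, 0, 0, 87], [0, -1, 0, 0, 0, 0, 87], [0, -1, 0, 0, 0, 0, 87], [0, -1, 0, 0, 0, 0, 87], [0, -1, 0, 0, 0, 0, 87]],
  ],
)

```text
t: 1.58
tcp_pos: [0.4213, 0.0729, 0.2707]
eef_rot: [3.141, 0.0, 1.717]
wrist_force: [0.8, 0.3, 1.3]
grip_width: 0.0871
```

Emit:
drive_tool(
  moves=[
    [[0, -1, 0, 0, 0, 0, 87], [0, -1, 0, 0, 0, 0, 87], [0, -1, 0, 0, 0, 0, 87], [0, -1, 0, 0, 0, 0, 87], [0, -1, 0, 0, 0, 0, 87], [0, 0, 0, 0, 0, 0, 87], [0, 0, 0, 0, 0, 0, 87]],
  ],
)

```text
t: 2.17
tcp_pos: [0.4216, -0.0768, 0.2706]
eef_rot: [-3.141, -0.0, 1.714]
wrist_force: [0.3, 0.8, -0.5]
grip_width: 0.0869
```

Run:
```python
from h import *
import pickle
c=read_camera("wrist");pickle.dump(c,open("w1.pkl","wb"));cv2.imwrite("pics/w1.png",cv2.resize(c["image"],(800,600),interpolation=cv2.INTER_CUBIC));print(c["position"],c["attitude"],monitor.state())
```

```text
[0.41068186 0.00724922 0.43290722] [ 2.83037715e+00 -1.04661228e-03  1.42915578e-01] {'t': 2.2167, 'joint_pos': array([-3.39850461e-01,  5.79193295e-02,  1.78526812e+00,  5.60528981e-04,
        1.29906600e+00, -4.84612861e-01]), 'qvel': array([ 0.03256087, -0.00330289,  0.00916307,  0.00327868,  0.00097075,
        0.00101591]), 'effort': array([-1.16068963e+00, -3.12736452e+01, -2.78375065e+01, -7.82148284e-02,
       -3.05031566e-02, -5.92502276e-02]), 'tcp_pos': array([ 0.42141854, -0.07570214,  0.27051454]), 'eef_rot': array([-3.14125941e+00, -7.85561501e-04,  1.71540797e+00]), 'wrist_force': array([-0.354333  ,  0.02668737,  0.32771166]), 'ft_torque': array([-0.04318116,  0.06207486, -0.07723781]), 'grip_width': 0.08686787063700846}
```

View pics/w1.png

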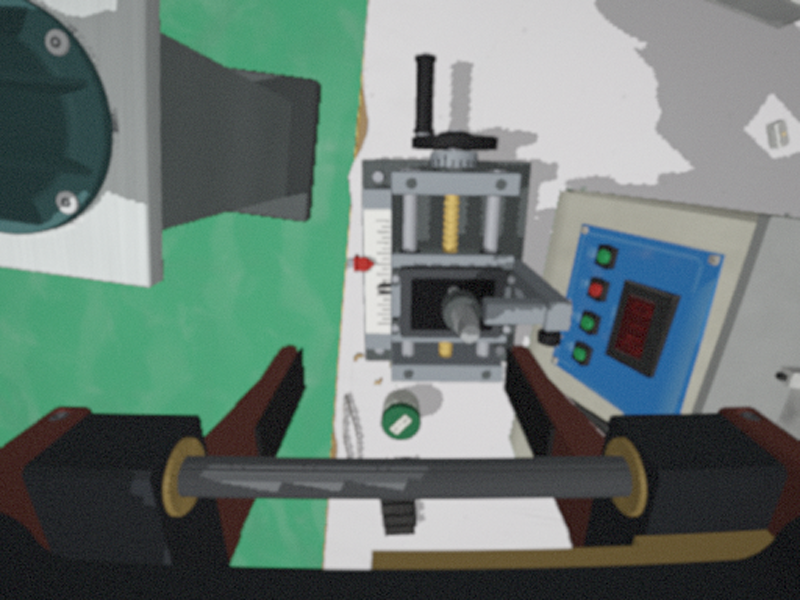

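The view shows everything needed, in 800x600 pixels:
- rider tip at about (374,264)
- index at about (385,289)
- gold screw at (451,195–250) and (445,348)
- grip from (425,55) to (423,135), in front of the hub
- handwheel face at about row 142

Next I'll get the stage axis from the gold screw on the z = 65 mm plane.

```bash
cat >> h.py <<'E'
def gold(c,box):
    h=cv2.cvtColor(c["image"],cv2.COLOR_BGR2HSV);m=(abs(h[...,0].astype(int)-22)<8)&(h[...,1]>90)&(h[...,2]>110)
    x0,y0,x1,y1=box;k=np.zeros_like(m);k[y0:y1,x0:x1]=1
    ys,xs=np.nonzero(m&k);return np.c_[xs,ys].astype(float)
E
python3 - <<'E'
from h import *
import pickle
c=pickle.load(open("w1.pkl","rb"));im=c["image"]
p=gold(c,(275,115,305,235));P=onplane(c,p,0.069)
print(len(p),P.min(0),P.max(0))
for lo,hi in((0,190),(190,240)):
    q=P[(p[:,1]>=lo)&(p[:,1]<hi)];print(q.mean(0),len(q))
a=np.polyfit(P[:,1],P[:,0],1);yaw=-np.arctan(a[0]);print("axis x=a y+b",a,"yaw",np.degrees(yaw))
m=red(im,(215,155,245,185));ys,xs=np.nonzero(m);print("rider px",xs.min(),xs.max(),ys.min(),ys.max(),onplane(c,[[xs.mean(),ys.mean()],[xs.max()+.5,ys[xs==xs.max()].mean()]],.053))
# grip dark mask
g=cv2.cvtColor(im,cv2.COLOR_BGR2GRAY)
for r in range(32,100,4):
    w=np.nonzero(g[r,255:330]<60)[0]+255;print(r,w.min() if len(w) else 0,w.max() if len(w) else 0,end=' | ')
print("boxcorner",onplane(c,[[565/1.5625,190/1.5625]],.15),onplane(c,[[565/1.5625,190/1.5625]],.2))
print(onplane(c,[[363/1.5625,160/1.5625],[528/1.5625,163/1.5625],[365/1.5625,360/1.5625]],.01))
E
```

```text
412 [ 0.44904557 -0.16265826  0.069     ] [ 0.47993155 -0.01227243  0.069     ]
[ 0.45794692 -0.03666219  0.069     ] 340
[ 0.47383891 -0.15512956  0.069     ] 72
axis x=a y+b [-0.13430224  0.45301988] yaw 7.649181246887263
rider px 227 237 164 172 [[ 0.38445471 -0.0861828   0.053     ]
 [ 0.39337653 -0.08523168  0.053     ]]
32 0 0 | 36 267 276 | 40 268 276 | 44 268 276 | 48 267 276 | 52 267 276 | 56 267 275 | 60 267 275 | 64 267 275 | 68 267 275 | 72 267 275 | 76 267 275 | 80 267 275 | 84 274 276 | 88 266 315 | 92 265 316 | 96 0 0 | boxcorner [[0.5194524  0.00657449 0.15      ]] [[0.50022869 0.00669374 0.2       ]]
[[ 0.37131353  0.00517465  0.01      ]
 [ 0.53072041  0.02579226  0.01      ]
 [ 0.39778408 -0.20708941  0.01      ]]
```

```bash
cat >> h.py <<'E'
YAW=np.radians(7.5);ORG=np.array([.4645,-.089,0])
RS=np.array([[np.cos(YAW),-np.sin(YAW),0],[np.sin(YAW),np.cos(YAW),0],[0,0,1]])
def tostage(P): return (np.atleast_2d(P)-ORG)@RS
def toworld(P): return np.atleast_2d(P)@RS.T+ORG
E
python3 - <<'E'
from h import *
import pickle
c=pickle.load(open("w1.pkl","rb"))
g=cv2.cvtColor(c["image"],cv2.COLOR_BGR2GRAY)
print("col271 dark rows",[ (r,g[r,271]) for r in range(30,100,1) if r<40 or r>78])
print("wheel rows cols", [np.nonzero(g[r,255:330]<70)[0][[0,-1]]+255 for r in (87,88,89,90,91,92,93,94)])
for z in(.037,.045,.055,.065,.075,.085,.093):
    P=tostage(onplane(c,[[271.7,34.3],[271.5,60],[271.3,84]],z)); print(z,np.round(P[:,:2]*1e3,1).tolist(),"r",round(np.hypot(P[1,0],z-.065)*1e3,1))
E
```

```text
col271 dark rows [(30, np.uint8(214)), (31, np.uint8(214)), (32, np.uint8(208)), (33, np.uint8(185)), (34, np.uint8(135)), (35, np.uint8(64)), (36, np.uint8(40)), (37, np.uint8(37)), (38, np.uint8(42)), (39, np.uint8(41)), (79, np.uint8(44)), (80, np.uint8(38)), (81, np.uint8(36)), (82, np.uint8(40)), (83, np.uint8(47)), (84, np.uint8(77)), (85, np.uint8(109)), (86, np.uint8(103)), (87, np.uint8(66)), (88, np.uint8(32)), (89, np.uint8(30)), (90, np.uint8(36)), (91, np.uint8(38)), (92, np.uint8(35)), (93, np.uint8(30)), (94, np.uint8(56)), (95, np.uint8(139)), (96, np.uint8(197)), (97, np.uint8(216)), (98, np.uint8(215)), (99, np.uint8(209))]
wheel rows cols [array([267, 308]), array([266, 316]), array([265, 317]), array([265, 317]), array([265, 317]), array([265, 317]), array([265, 317]), array([267, 316])]
0.037 [[-23.9, 193.5], [-23.4, 161.6], [-22.9, 130.6]] r 36.5
0.045 [[-24.3, 191.6], [-23.8, 160.4], [-23.3, 130.0]] r 31.1
0.055 [[-24.7, 189.3], [-24.2, 158.9], [-23.7, 129.3]] r 26.2
0.065 [[-25.1, 187.0], [-24.6, 157.4], [-24.2, 128.6]] r 24.6
0.075 [[-25.5, 184.7], [-25.1, 155.9], [-24.6, 127.9]] r 27.0
0.085 [[-26.0, 182.4], [-25.5, 154.4], [-25.1, 127.2]] r 32.4
0.093 [[-26.3, 180.6], [-25.9, 153.2], [-25.4, 126.6]] r 38.1
```

Run:
```python
from h import *
import pickle
s=read_camera("side");im=cv2.imread("pics/side0.png")
w=pickle.load(open("w1.pkl","rb"))
for x,z in((-24.5,52),(-25,77)):
    P=toworld(np.array([[x,187,z],[x,155,z],[x,128,z],[0,125,65],[-68,0,53]])/1e3); print(z,proj(s,P).round(1).tolist())
g=cv2.cvtColor(im,cv2.COLOR_BGR2GRAY)
for r in range(194,214,2): print(r,[int(v) for v in g[r,246:280]])
k=cv2.resize(im[190:275,240:345],(800,648),interpolation=cv2.INTER_CUBIC)[:600]
cv2.imwrite("pics/s2.png",k)
```

```text
52 [[256.1, 197.6], [261.5, 203.3], [266.2, 208.1], [272.9, 203.0], [278.7, 239.1]]
77 [[256.1, 192.3], [261.5, 197.9], [266.3, 202.8], [272.9, 203.0], [278.7, 239.1]]
194 [237, 238, 236, 236, 236, 238, 237, 237, 240, 241, 241, 241, 239, 237, 236, 238, 237, 237, 236, 236, 236, 230, 236, 238, 236, 235, 238, 240, 246, 252, 255, 235, 251, 254]
196 [236, 236, 236, 238, 240, 238, 238, 242, 235, 178, 117, 126, 202, 239, 242, 238, 237, 238, 236, 235, 236, 232, 238, 239, 247, 255, 217, 159, 103, 46, 39, 36, 33, 38]
198 [238, 237, 237, 239, 236, 238, 244, 234, 123, 44, 50, 49, 70, 167, 246, 246, 240, 239, 238, 238, 238, 236, 251, 212, 120, 52, 46, 46, 58, 51, 48, 52, 50, 50]
200 [236, 236, 239, 237, 236, 238, 243, 242, 160, 64, 40, 53, 60, 52, 68, 162, 247, 248, 244, 240, 248, 213, 115, 55, 48, 51, 57, 49, 52, 45, 38, 39, 35, 44]
202 [237, 238, 237, 237, 235, 236, 236, 239, 245, 251, 212, 95, 44, 60, 62, 46, 64, 162, 255, 237, 160, 76, 51, 51, 57, 41, 45, 74, 150, 162, 170, 141, 148, 114]
204 [237, 238, 236, 238, 237, 238, 236, 238, 236, 239, 247, 246, 167, 69, 44, 56, 54, 51, 63, 56, 50, 52, 51, 55, 50, 47, 140, 158, 144, 164, 139, 152, 156, 151]
206 [237, 237, 237, 239, 237, 237, 237, 236, 237, 237, 236, 240, 246, 248, 167, 66, 47, 57, 60, 56, 58, 50, 50, 48, 51, 119, 133, 155, 157, 162, 163, 158, 158, 165]
208 [237, 239, 235, 238, 236, 235, 238, 236, 236, 238, 239, 237, 238, 239, 244, 250, 170, 69, 46, 51, 43, 39, 69, 146, 140, 138, 163, 164, 159, 160, 163, 163, 145, 118]
210 [237, 236, 237, 237, 237, 234, 238, 239, 238, 237, 238, 240, 239, 237, 239, 240, 248, 210, 99, 85, 144, 171, 166, 161, 111, 103, 154, 168, 148, 117, 105, 85, 99, 95]
212 [236, 235, 235, 236, 236, 236, 237, 236, 237, 238, 238, 236, 236, 235, 236, 234, 235, 242, 253, 189, 120, 150, 166, 178, 144, 117, 99, 93, 93, 92, 93, 101, 93, 88]
```

The side view confirms the lower position: grip at stage x = -24.5 mm, z = 52 mm, so r = 27.7 mm against the given 28. Next I'll go to the grip.

Emit:
drive_tool(
  moves=[
    [[-0.02, 1, 0, 0, 0, -0.026, 87], [-0.02, 1, 0, 0, 0, 0, 87], [-0.02, 1, 0, 0, 0, 0, 87], [-0.02, 1, 0, 0, 0, 0, 87], [-0.02, 1, 0, 0, 0, 0, 87], [0, 0, -1, 0, 0, 0, 87], [0, 0, -1, 0, 0, 0, 87], [0, 0, -1, 0, 0, 0, 87]],
  ],
)

```text
t: 2.93
tcp_pos: [0.4185, 0.0767, 0.1802]
eef_rot: [3.139, -0.0, 1.708]
wrist_force: [0.1, -0.4, 0.3]
grip_width: 0.0867
```

Run:
```python
from h import *
import pickle
w=pickle.load(open("w1.pkl","rb"))
print(tostage(onplane(w,[[264.6,90.5],[317.4,90.5]],.065)), toworld([[-.0245,.168,.052]]), monitor.state()["tcp_pos"],monitor.state()["eef_rot"])
c=read_camera("wrist");pickle.dump(c,open("w2.pkl","wb"));cv2.imwrite("pics/w2.png",c["image"])
```

```text
[[-0.03271249  0.12047914  0.065     ]
 [ 0.03623969  0.12161135  0.065     ]] [[0.4182812  0.07436485 0.052     ]] [0.41849601 0.07666983 0.18021049] [ 3.13947535e+00 -1.24552136e-04  1.70803034e+00]
```

View pics/w2.png

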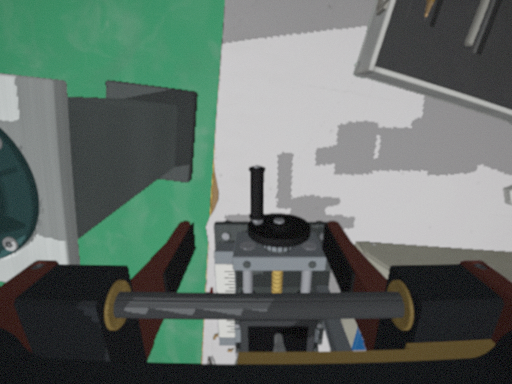

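The view shows the grip between the fingers' lanes, from (257,168) to (257,216). The wheel is centred at about (280,231). I'll triangulate the grip between the two views before descending.

Run:
```python
from h import *
import pickle
w=pickle.load(open("w1.pkl","rb"));v=pickle.load(open("w2.pkl","rb"));g=cv2.cvtColor(v["image"],cv2.COLOR_BGR2GRAY)
for r in (172,180,190,200,208): 
    q=np.nonzero(g[r,235:280]<70)[0]+235; print(r,q.min(),q.max(),end='; ')
print([(r,int(g[r,257])) for r in list(range(162,172))+list(range(208,222))])
for r in(226,230,234):
    q=np.nonzero(g[r,235:330]<75)[0]+235; print(r,q.min(),q.max())
q=tri(w,[[271.6,34.3]],v,[[256.8,167]]);print(tostage(q[0]),q[1])
for z in(.047,.052,.057): print(z,tostage(onplane(v,[[257,167],[256.8,190],[256.6,216]],z))[:,:2].round(4).tolist())
```

```text
172 251 262; 180 251 262; 190 251 262; 200 251 262; 208 251 262; [(162, 201), (163, 200), (164, 184), (165, 153), (166, 123), (167, 106), (168, 70), (169, 39), (170, 31), (171, 32), (208, 25), (209, 39), (210, 37), (211, 28), (212, 31), (213, 33), (214, 39), (215, 27), (216, 32), (217, 28), (218, 36), (219, 59), (220, 94), (221, 118)]
226 247 329
230 245 329
234 237 329
[[-0.02451288  0.18927725  0.05513286]] 0.0005959826438978663
0.047 [[-0.024, 0.1874], [-0.0241, 0.16], [-0.0242, 0.1271]]
0.052 [[-0.024, 0.1885], [-0.0241, 0.1616], [-0.0242, 0.1293]]
0.057 [[-0.024, 0.1897], [-0.0241, 0.1632], [-0.0242, 0.1315]]
```

The free end lies about 3 mm further out than expected, so the stage origin shifts about 3 mm along y. The tool is centred on the grip; next I'll descend and close.

Emit:
drive_tool(
  moves=[
    [[0, 0, -1, 0, 0, 0, 87], [0, 0, -1, 0, 0, 0, 87], [0, 0, -1, 0, 0, 0, 87], [0, 0, -1, 0, 0, 0, 87], [0, 0, -0.77, 0, 0, 0, 87], [0, 0, 0, 0, 0, 0, 60], [0, 0, 0, 0, 0, 0, 30], [0, 0, 0, 0, 0, 0, 10]],
  ],
)

```text
t: 3.65
tcp_pos: [0.4194, 0.0748, 0.0387]
eef_rot: [3.141, 0.0, 1.705]
wrist_force: [0.9, 0.3, -0.7]
grip_width: 0.0702
```

Emit:
drive_tool(
  moves=[
    [[0, 0, 0, 0, 0, 0, 10], [0, 0, 0, 0, 0, 0, 10], [0, 0, 0, 0, 0, 0, 10], [0, 0, 0, 0, 0, 0, 10], [0, 0, 0, 0, 0, 0, 10], [0, 0, 0, 0, 0, 0, 10]],
  ],
)

```text
t: 4.15
tcp_pos: [0.4188, 0.0742, 0.0378]
eef_rot: [3.141, 0.0, 1.704]
wrist_force: [-0.5, 0.4, -0.3]
grip_width: 0.0306
```

Run:
```python
from h import *
s=monitor.state();print(s["tcp_pos"],s["eef_rot"],s["wrist_force"],s["grip_width"],tostage(s["tcp_pos"]))
```

```text
[0.4188083  0.07422947 0.03778559] [3.14120956e+00 4.82861408e-05 1.70357498e+00] [-0.50663103  0.39413693 -0.2883167 ] 0.03063064318039957 [[-0.02399508  0.16779699  0.03778559]]
```

Emit:
drive_tool(
  moves=[
    [[0, 0, 0, 0, 0, 0, 5], [0, 0, 0, 0, 0, 0, 5], [0, 0, 0, 0, 0, 0, 5], [0, 0, 0, 0, 0, 0, 5], [0, 0, 0, 0, 0, 0, 5]],
  ],
)

```text
t: 4.57
tcp_pos: [0.4183, 0.0742, 0.0374]
eef_rot: [-3.141, -0.0, 1.704]
wrist_force: [-0.7, -0.0, -0.6]
grip_width: 0.0154
```

Run:
```python
from h import *
s=monitor.state();print(s["tcp_pos"],s["eef_rot"],s["wrist_force"],s["grip_width"],tostage(s["tcp_pos"]))
import pickle
w=pickle.load(open("w1.pkl","rb"));im=w["image"]
k=im[130:235,215:265];cv2.imwrite("pics/idx.png",cv2.resize(k,None,fx=5.5,fy=5.5,interpolation=cv2.INTER_CUBIC))
```

```text
[0.41828489 0.07422598 0.03738622] [-3.14074666e+00 -5.73042586e-05  1.70363806e+00] [-0.69650461 -0.01111429 -0.62637399] 0.015424664721585345 [[-0.02451447  0.16786185  0.03738622]]
```

View pics/idx.png

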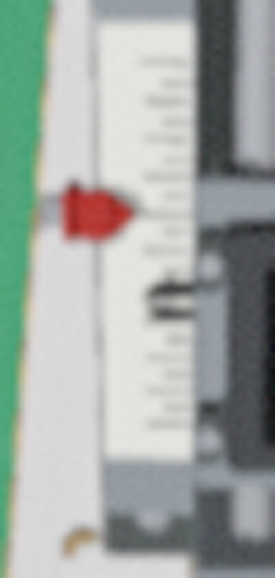

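Grip held (opening 15.4 mm). The crop shows the rider tip at (136,212) and the index's white line at (170,301), which is full-frame (239.7,168.5) and (245.9,184.7). Next I'll get the distance and a periodic row table for anticlockwise cranking in 22.5° steps.

```bash
cat >> h.py <<'E'
def rows(a0,a1,n):
    a=np.radians(np.linspace(a0,a1,n+1));x=-28*np.cos(a);z=28*np.sin(a)
    dx=np.diff(x)/30;dz=np.diff(z)/30
    for i in range(n): print([round(float(v),3) for v in (dx[i]*RS[0,0],dx[i]*RS[1,0],dz[i],0,0,0,5)])
E
python3 - <<'E'
from h import *
import pickle
w=pickle.load(open("w1.pkl","rb"))
P=tostage(onplane(w,[[239.7,168.5],[245.9,184.7]],.053));print(P,P[1]-P[0])
rows(-27.5,332.5,16)
E
```

```text
[[-0.06680975  0.01305542  0.053     ]
 [-0.05781214 -0.01152967  0.053     ]] [ 0.00899761 -0.02458509  0.        ]
[-0.101, -0.013, 0.35, 0.0, 0.0, 0.0, 5.0]
[0.039, 0.005, 0.362, 0.0, 0.0, 0.0, 5.0]
[0.174, 0.023, 0.319, 0.0, 0.0, 0.0, 5.0]
[0.282, 0.037, 0.228, 0.0, 0.0, 0.0, 5.0]
[0.347, 0.046, 0.102, 0.0, 0.0, 0.0, 5.0]
[0.359, 0.047, -0.04, 0.0, 0.0, 0.0, 5.0]
[0.317, 0.042, -0.175, 0.0, 0.0, 0.0, 5.0]
[0.226, 0.03, -0.284, 0.0, 0.0, 0.0, 5.0]
[0.101, 0.013, -0.35, 0.0, 0.0, 0.0, 5.0]
[-0.039, -0.005, -0.362, 0.0, 0.0, 0.0, 5.0]
[-0.174, -0.023, -0.319, 0.0, 0.0, 0.0, 5.0]
[-0.282, -0.037, -0.228, 0.0, 0.0, 0.0, 5.0]
[-0.347, -0.046, -0.102, 0.0, 0.0, 0.0, 5.0]
[-0.359, -0.047, 0.04, 0.0, 0.0, 0.0, 5.0]
[-0.317, -0.042, 0.175, 0.0, 0.0, 0.0, 5.0]
[-0.226, -0.03, 0.284, 0.0, 0.0, 0.0, 5.0]
```

Emit:
drive_tool(
  moves=[
    [[-0.101, -0.013, 0.35, 0, 0, 0, 5], [0.039, 0.005, 0.362, 0, 0, 0, 5], [0.174, 0.023, 0.319, 0, 0, 0, 5], [0.282, 0.037, 0.228, 0, 0, 0, 5]],
  ],
)

```text
t: 4.9
tcp_pos: [0.4274, 0.0757, 0.0753]
eef_rot: [-3.136, -0.0, 1.704]
wrist_force: [-3.7, -2.9, 0.6]
grip_width: 0.0152
```

Run:
```python
from h import *
s=monitor.state();print(s["tcp_pos"],s["eef_rot"],s["wrist_force"],s["ft_torque"],s["grip_width"],tostage(s["tcp_pos"]))
```

```text
[0.4274437  0.07565085 0.07532358] [-3.13640176e+00 -3.28943401e-04  1.70370607e+00] [-3.66656975 -2.88960206  0.628242  ] [-0.47342821  0.73774226 -0.13947899] 0.015238242634544338 [[-0.01524803  0.16807906  0.07532358]]
```

Emit:
drive_tool(
  moves=[
    [[0.347, 0.046, 0.102, 0, 0, 0, 5], [0.359, 0.047, -0.04, 0, 0, 0, 5], [0.317, 0.042, -0.175, 0, 0, 0, 5], [0.226, 0.03, -0.284, 0, 0, 0, 5], [0.101, 0.013, -0.35, 0, 0, 0, 5], [-0.039, -0.005, -0.362, 0, 0, 0, 5], [-0.174, -0.023, -0.319, 0, 0, 0, 5], [-0.282, -0.037, -0.228, 0, 0, 0, 5]],
  ],
)

```text
t: 5.57
tcp_pos: [0.4545, 0.0785, 0.024]
eef_rot: [-3.138, 0.001, 1.704]
wrist_force: [-5.2, -5.4, 17.4]
grip_width: 0.0149
```

Emit:
drive_tool(
  moves=[
    [[-0.347, -0.046, -0.102, 0, 0, 0, 5], [-0.359, -0.047, 0.04, 0, 0, 0, 5], [-0.317, -0.042, 0.175, 0, 0, 0, 5], [-0.226, -0.03, 0.284, 0, 0, 0, 5]],
  ],
)

```text
t: 5.9
tcp_pos: [0.4183, 0.0743, 0.0368]
eef_rot: [-3.141, -0.0, 1.704]
wrist_force: [2.5, 0.7, -1.9]
grip_width: 0.0151
```

Run:
```python
from h import *
s=monitor.state();print(s["tcp_pos"],s["eef_rot"],s["wrist_force"],s["ft_torque"],s["grip_width"],tostage(s["tcp_pos"]))
```

```text
[0.41834109 0.0743423  0.03677917] [-3.14125655e+00 -2.26344758e-04  1.70383633e+00] [ 2.48048137  0.71126227 -1.91469406] [-0.00107633 -0.46211263  0.18770617] 0.015135392135843249 [[-0.02444356  0.16796984  0.03677917]]
```

One turn tracked cleanly (peak seen about 19 N). Two more turns.

Emit:
drive_tool(
  moves=[
    [[-0.101, -0.013, 0.35, 0, 0, 0, 5], [0.039, 0.005, 0.362, 0, 0, 0, 5], [0.174, 0.023, 0.319, 0, 0, 0, 5], [0.282, 0.037, 0.228, 0, 0, 0, 5], [0.347, 0.046, 0.102, 0, 0, 0, 5], [0.359, 0.047, -0.04, 0, 0, 0, 5], [0.317, 0.042, -0.175, 0, 0, 0, 5], [0.226, 0.03, -0.284, 0, 0, 0, 5]],
  ],
)

```text
t: 6.57
tcp_pos: [0.4683, 0.0808, 0.0628]
eef_rot: [-3.14, 0.0, 1.704]
wrist_force: [-5.5, -2.7, 0.4]
grip_width: 0.0152
```

Emit:
drive_tool(
  moves=[
    [[0.101, 0.013, -0.35, 0, 0, 0, 5], [-0.039, -0.005, -0.362, 0, 0, 0, 5], [-0.174, -0.023, -0.319, 0, 0, 0, 5], [-0.282, -0.037, -0.228, 0, 0, 0, 5], [-0.347, -0.046, -0.102, 0, 0, 0, 5], [-0.359, -0.047, 0.04, 0, 0, 0, 5], [-0.317, -0.042, 0.175, 0, 0, 0, 5], [-0.226, -0.03, 0.284, 0, 0, 0, 5]],
  ],
)

```text
t: 7.23
tcp_pos: [0.4185, 0.0744, 0.0365]
eef_rot: [-3.141, -0.0, 1.704]
wrist_force: [1.6, 1.2, -1.8]
grip_width: 0.015
```

Emit:
drive_tool(
  moves=[
    [[-0.101, -0.013, 0.35, 0, 0, 0, 5], [0.039, 0.005, 0.362, 0, 0, 0, 5], [0.174, 0.023, 0.319, 0, 0, 0, 5], [0.282, 0.037, 0.228, 0, 0, 0, 5], [0.347, 0.046, 0.102, 0, 0, 0, 5], [0.359, 0.047, -0.04, 0, 0, 0, 5], [0.317, 0.042, -0.175, 0, 0, 0, 5], [0.226, 0.03, -0.284, 0, 0, 0, 5]],
  ],
)

```text
t: 7.9
tcp_pos: [0.4684, 0.0808, 0.0626]
eef_rot: [-3.14, 0.0, 1.704]
wrist_force: [-6.7, -0.6, -0.3]
grip_width: 0.0153
```

Emit:
drive_tool(
  moves=[
    [[0.101, 0.013, -0.35, 0, 0, 0, 5], [-0.039, -0.005, -0.362, 0, 0, 0, 5], [-0.174, -0.023, -0.319, 0, 0, 0, 5], [-0.282, -0.037, -0.228, 0, 0, 0, 5], [-0.347, -0.046, -0.102, 0, 0, 0, 5], [-0.359, -0.047, 0.04, 0, 0, 0, 5], [-0.317, -0.042, 0.175, 0, 0, 0, 5], [-0.226, -0.03, 0.284, 0, 0, 0, 5]],
  ],
)

```text
t: 8.57
tcp_pos: [0.4188, 0.0744, 0.0364]
eef_rot: [-3.141, -0.0, 1.704]
wrist_force: [0.0, 1.5, -2.7]
grip_width: 0.015
```

Run:
```python
from h import *
s=monitor.state();print(s["tcp_pos"],s["eef_rot"],s["wrist_force"],s["grip_width"],tostage(s["tcp_pos"]))
c=read_camera("wrist");cv2.imwrite("pics/w3.png",c["image"])
c=read_camera("side");cv2.imwrite("pics/s3.png",c["image"])
```

```text
[0.41879013 0.07440045 0.03637164] [-3.14107864e+00 -3.11296445e-04  1.70367654e+00] [ 0.00689451  1.50710681 -2.72636547] 0.014963008779370271 [[-0.02399078  0.16796887  0.03637164]]
```

Held well, forces small. Next I'll release, lift, and look at the index.

Emit:
drive_tool(
  moves=[
    [[0, 0, 0, 0, 0, 0, 60], [0, 0, 0, 0, 0, 0, 60], [0, 0, 0, 0, 0, 0, 60], [0, 0, 0, 0, 0, 0, 60], [0, 0, 0, 0, 0, 0, 60], [0, 0, 0, 0, 0, 0, 60]],
  ],
)

```text
t: 9.17
tcp_pos: [0.4189, 0.0742, 0.0375]
eef_rot: [3.141, 0.0, 1.704]
wrist_force: [-0.2, -0.3, 0.6]
grip_width: 0.0519
```

Emit:
drive_tool(
  moves=[
    [[0, 0, 1, 0, 0, 0, 60], [0, 0, 1, 0, 0, 0, 60], [0, 0, 1, 0, 0, 0, 60], [0, 0, 1, 0, 0, 0, 60], [0, 0, 1, 0, 0, 0, 60], [0, 0, 1, 0, 0, 0, 60], [0, 0, 1, 0, 0, 0, 60]],
  ],
)

```text
t: 9.75
tcp_pos: [0.4182, 0.0742, 0.2491]
eef_rot: [3.141, 0.0, 1.704]
wrist_force: [-0.0, 0.2, -0.2]
grip_width: 0.0599
```

Emit:
drive_tool(
  moves=[
    [[0, -1, 0, 0, 0, 0, 60], [0, -1, 0, 0, 0, 0, 60], [0, -1, 0, 0, 0, 0, 60], [0, -1, 0, 0, 0, 0, 60], [0, -1, 0, 0, 0, 0, 60], [0, -1, 0, 0, 0, 0, 60], [0, 0, 0, 0, 0, 0, 60], [0, 0, 0, 0, 0, 0, 60]],
  ],
)

```text
t: 10.42
tcp_pos: [0.4185, -0.1068, 0.2474]
eef_rot: [-3.141, -0.0, 1.7]
wrist_force: [-0.2, 0.4, 0.3]
grip_width: 0.0599
```

Run:
```python
from h import *
import pickle
c=read_camera("wrist");pickle.dump(c,open("w4.pkl","wb"));im=c["image"]
r=proj(c,toworld([[-.067,.013,.053]]))[0];print(r,monitor.state()["tcp_pos"])
x,y=int(r[0]),int(r[1]);x0,y0=max(x-40,0),max(y-45,0)
print(x0,y0);cv2.imwrite("pics/w4.png",cv2.resize(im[y0:y0+90,x0:x0+90],None,fx=6,fy=6,interpolation=cv2.INTER_CUBIC))
```

```text
[243.16381541 151.45520056] [ 0.41830855 -0.10567553  0.24730249]
203 106
```

View pics/w4.png

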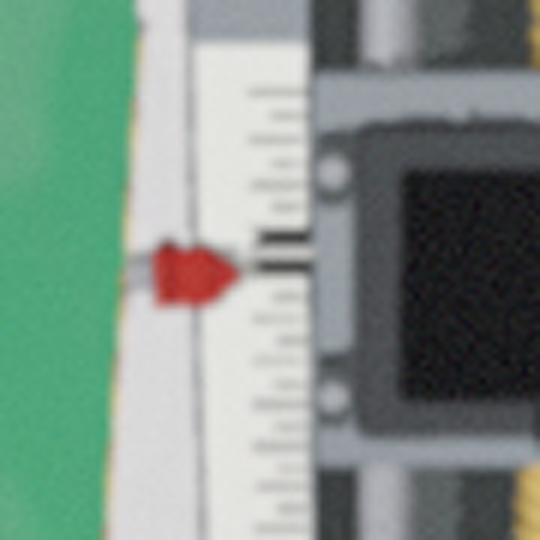

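The crop shows the rider tip at (241,272) and the index's white line at (282,252) between two black bars, with about 45 px per 10 mm. The index is therefore about 4.4 mm past the rider on the handwheel side; I'll measure it to subpixel.

```bash
cat >> h.py <<'E'
def measure(c,xt,yt,xi,yi,half=9):
    """tip seed px, index seed px -> stage coordinates of both; offset index-tip along y (mm)"""
    im=c["image"].astype(float);g=im.mean(2)
    redness=im[...,2]-im[...,:2].mean(2)
    cols=range(int(xt)-6,int(xt)+2);R=[]
    for k in cols:
        w=np.clip(redness[int(yt)-9:int(yt)+10,k]-25,0,None)
        if w.sum()>60:R.append((k,(w*np.arange(int(yt)-9,int(yt)+10)).sum()/w.sum()))
    R=np.array(R);tp=np.polyfit(R[:,0],R[:,1],1);I=[]
    for k in range(int(xi)-2,int(xi)+3):
        y=np.arange(int(round(yi))-half,int(round(yi))+half+1);w=np.clip(120-g[y,k],0,None)
        I.append((k,(w*y).sum()/w.sum()))
    I=np.array(I)
    a=onplane(c,R,.053);b=onplane(c,I,.053);A=tostage(a);B=tostage(b)
    print("tip rows",R.round(2).tolist(),"idx",I.round(2).tolist())
    print("stage tip y",(A[:,1]*1e3).round(2),"idx y",(B[:,1]*1e3).round(2),"offset",round(1e3*(np.median(B[:,1])-np.median(A[:,1])),2))
E
python3 - <<'E'
from h import *
import pickle
c=pickle.load(open("w4.pkl","rb"))
measure(c,203+241/6,106+272/6,203+284/6,106+252/6,5)
g=c["image"].mean(2);print(g[138:160,247:254].mean(1).round().astype(int))
E
```

```text
tip rows [[237.0, 151.57], [238.0, 151.65], [239.0, 151.5], [240.0, 151.33], [241.0, 151.33], [242.0, 151.35]] idx [[248.0, 147.35], [249.0, 147.18], [250.0, 147.27], [251.0, 147.24], [252.0, 147.27]]
stage tip y [12.87 12.76 12.95 13.18 13.17 13.15] idx y [18.51 18.74 18.61 18.66 18.61] offset 5.56
[215 211 200 211 220 201 139  72 117 175 184 130  78 136 196 218 211 200
 210 218 209 206]
```

The index is about 5.2 to 5.5 mm past the rider (tip y = 13.1, index about 18.5), as asked. Taking up the play (69°) plus this distance needs about 256–267° clockwise. I'll re-grip, go 225°, then look closer before finishing.

Emit:
drive_tool(
  moves=[
    [[0, 1, 0, 0, 0, 0, 60], [0, 1, 0, 0, 0, 0, 60], [0, 1, 0, 0, 0, 0, 60], [0, 1, 0, 0, 0, 0, 60], [0, 1, 0, 0, 0, 0, 60], [0, 1, 0, 0, 0, 0, 60], [0, 0, 0, 0, 0, 0, 60]],
  ],
)

```text
t: 11.05
tcp_pos: [0.4173, 0.0798, 0.2475]
eef_rot: [-3.141, -0.003, 1.709]
wrist_force: [-0.0, 0.2, 1.2]
grip_width: 0.0598
```

Emit:
drive_tool(
  moves=[
    [[0, 0, -1, 0, 0, 0, 60], [0, 0, -1, 0, 0, 0, 60], [0, 0, -1, 0, 0, 0, 60], [0, 0, -1, 0, 0, 0, 60], [0, 0, -1, 0, 0, 0, 60], [0, 0, -1, 0, 0, 0, 60], [0, 0, -1, 0, 0, 0, 60], [0, 0, 0, 0, 0, 0, 5]],
  ],
)

```text
t: 11.72
tcp_pos: [0.4146, 0.0747, 0.0337]
eef_rot: [-3.133, -0.001, 1.705]
wrist_force: [-1.2, -0.3, -0.7]
grip_width: 0.0564
```

Emit:
drive_tool(
  moves=[
    [[0, 0, 0, 0, 0, 0, 5], [0, 0, 0, 0, 0, 0, 5], [0, 0, 0, 0, 0, 0, 5], [0, 0, 0, 0, 0, 0, 5], [0, 0, 0, 0, 0, 0, 5], [0, 0, 0, 0, 0, 0, 5], [0, 0, 0, 0, 0, 0, 5]],
  ],
)

```text
t: 12.3
tcp_pos: [0.4192, 0.0742, 0.0382]
eef_rot: [3.14, 0.0, 1.704]
wrist_force: [-0.9, 0.9, 0.4]
grip_width: 0.015
```

Run:
```python
from h import *
s=monitor.state();print(s["tcp_pos"],s["eef_rot"],s["wrist_force"],s["grip_width"],tostage(s["tcp_pos"]))
```

```text
[0.41916259 0.07424922 0.0381738 ] [3.14020279e+00 2.12323696e-04 1.70369458e+00] [-0.8615496   0.85802615  0.3689544 ] 0.014995498851372833 [[-0.02364125  0.16777032  0.0381738 ]]
```

Gripped again (15.0 mm). Now clockwise 225°.

Emit:
drive_tool(
  moves=[
    [[0.226, 0.03, -0.284, 0, 0, 0, 5], [0.317, 0.042, -0.175, 0, 0, 0, 5], [0.359, 0.047, -0.04, 0, 0, 0, 5], [0.347, 0.046, 0.102, 0, 0, 0, 5], [0.282, 0.037, 0.228, 0, 0, 0, 5], [0.174, 0.023, 0.319, 0, 0, 0, 5], [0.039, 0.005, 0.362, 0, 0, 0, 5], [-0.101, -0.013, 0.35, 0, 0, 0, 5]],
  ],
)

```text
t: 12.97
tcp_pos: [0.4684, 0.0811, 0.0627]
eef_rot: [-3.14, -0.001, 1.703]
wrist_force: [0.7, -0.2, -3.1]
grip_width: 0.0152
```

Emit:
drive_tool(
  moves=[
    [[-0.226, -0.03, 0.284, 0, 0, 0, 5], [-0.317, -0.042, 0.175, 0, 0, 0, 5], [0, 0, 0, 0, 0, 0, 5], [0, 0, 0, 0, 0, 0, 5]],
  ],
)

```text
t: 13.3
tcp_pos: [0.4526, 0.0792, 0.0782]
eef_rot: [3.138, -0.001, 1.703]
wrist_force: [1.8, 4.7, 6.8]
grip_width: 0.015
```

Run:
```python
from h import *
s=monitor.state();print(s["tcp_pos"],s["eef_rot"],s["wrist_force"],s["grip_width"],tostage(s["tcp_pos"]))
```

```text
[0.45259418 0.07917067 0.07822084] [ 3.13823320e+00 -5.54602689e-04  1.70325528e+00] [1.81614349 4.68582849 6.75077977] 0.014952685967546576 [[0.01014671 0.16828597 0.07822084]]
```

Next: release, lift, and go to a closer viewing pose beyond the stage's far end.

Emit:
drive_tool(
  moves=[
    [[0, 0, 0, 0, 0, 0, 60], [0, 0, 0, 0, 0, 0, 60], [0, 0, 0, 0, 0, 0, 60], [0, 0, 0, 0, 0, 0, 60], [0, 0, 0, 0, 0, 0, 60], [0, 0, 0, 0, 0, 0, 60]],
  ],
)

```text
t: 13.8
tcp_pos: [0.4513, 0.0785, 0.0769]
eef_rot: [-3.141, 0.0, 1.704]
wrist_force: [-0.3, 0.8, 0.6]
grip_width: 0.0519
```

Emit:
drive_tool(
  moves=[
    [[0, 0, 1, 0, 0, 0, 60], [0, 0, 1, 0, 0, 0, 60], [0, 0, 1, 0, 0, 0, 60], [0, 0, 1, 0, 0, 0, 60], [0, 0, 1, 0, 0, 0, 60], [0, 0, 1, 0, 0, 0, 60], [-0.1, -1, 0, 0, 0, 0, 60], [-0.1, -1, 0, 0, 0, 0, 60]],
  ],
)

```text
t: 14.47
tcp_pos: [0.4471, 0.0187, 0.2593]
eef_rot: [3.137, 0.001, 1.707]
wrist_force: [0.0, -0.3, -1.0]
grip_width: 0.0603
```

Emit:
drive_tool(
  moves=[
    [[-0.1, -1, 0, 0, 0, 0, 60], [-0.1, -1, 0, 0, 0, 0, 60], [-0.1, -1, 0, 0, 0, 0, 60], [-0.1, -1, 0, 0, 0, 0, 60], [-0.1, -1, 0, 0, 0, 0, 60], [-0.1, -1, 0, 0, 0, 0, 60], [-0.1, -1, 0, 0, 0, 0, 60], [0, 0, 0, 0, 0, 0, 60]],
  ],
)

```text
t: 15.13
tcp_pos: [0.4246, -0.1962, 0.2572]
eef_rot: [-3.141, 0.003, 1.7]
wrist_force: [0.7, -0.2, 0.6]
grip_width: 0.0596
```

Emit:
drive_tool(
  moves=[
    [[0, 0, -0.9, 0, 0, 0, 60], [0, 0, -0.9, 0, 0, 0, 60], [0, 0, -0.9, 0, 0, 0, 60], [0, 0, -0.9, 0, 0, 0, 60], [0, 0, -0.8, 0, 0, 0, 60], [0, 0, 0, 0, 0, 0, 60], [0, 0, 0, 0, 0, 0, 60]],
  ],
)

```text
t: 15.72
tcp_pos: [0.4236, -0.1903, 0.1244]
eef_rot: [-3.139, -0.002, 1.704]
wrist_force: [0.6, -0.3, 0.9]
grip_width: 0.0602
```

Run:
```python
from h import *
import pickle
c=read_camera("wrist");pickle.dump(c,open("w5.pkl","wb"));im=c["image"]
r=proj(c,toworld([[-.067,.013,.053]]))[0];print(r,monitor.state()["tcp_pos"],c["position"])
x,y=int(r[0]),int(r[1]);x0,y0=max(x-40,0),max(y-45,0)
print(x0,y0);cv2.imwrite("pics/w5.png",cv2.resize(im[y0:y0+90,x0:x0+90],None,fx=6,fy=6,interpolation=cv2.INTER_CUBIC))
```

```text
[241.08337733  75.2286167 ] [ 0.4247568  -0.191132    0.12557625] [ 0.414036   -0.10649698  0.28689735]
201 30
```

View pics/w5.png

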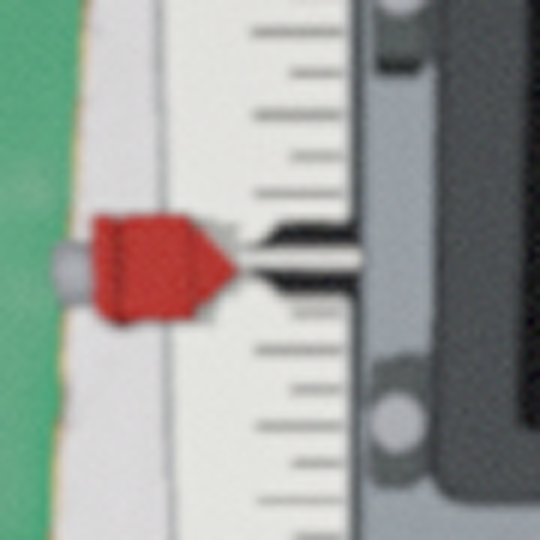

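The close view shows the rider tip at (240,270) and the index's white line at row about 257, with about 78 px per 10 mm. About 1.5 mm remains before the tip; I'll measure it to subpixel.

```bash
cat > m2.py <<'E'
from h import *
def m2(c,x0,y0,tip,line,cols):
    im=c["image"].astype(float);g=im.mean(2);red=im[...,2]-im[...,:2].mean(2)
    f=lambda p:(p[0]/6-.42+x0,p[1]/6-.42+y0)
    tx,ty=f(tip);lx,ly=f(line)
    T=[];ys=np.arange(int(ty)-11,int(ty)+12)
    for k in range(int(tx)-20,int(tx)+1):
        w=np.clip(red[ys,k]-30,0,None)
        if w.sum()>50:T.append((k,(w*ys).sum()/w.sum()))
    I=[];yi=np.arange(int(round(ly))-2,int(round(ly))+3)
    for k in range(int(f((cols[0],0))[0]),int(f((cols[1],0))[0])):
        w=g[yi,k]-g[yi,k].min();w[w<.35*w.max()]=0;I.append((k,(w*yi).sum()/w.sum()))
    T=np.array(T);I=np.array(I);A=tostage(onplane(c,T,.053))*1e3;B=tostage(onplane(c,I,.053))*1e3
    print("T",T[:,1].round(2),"\n",A[:,1].round(2),"\nI",I[:,1].round(2),"\n",B[:,1].round(2),"\n tip x",A[-1,0],"med offset",np.median(B[:,1])-np.median(A[-6:,1]),np.median(B[:,1])-np.median(A[:,1]))
E
python3 - <<'E'
from m2 import *
import pickle
c=pickle.load(open("w5.pkl","rb"));m2(c,201,30,(240,270),(300,257),(285,350))
# tick slope: stage-y of long ticks at two columns
g=c["image"].mean(2)
for ty in(115,350,427):
    y=np.arange(int(ty/6+30)-3,int(ty/6+30)+3)
    for k in(246,249,253,256):
        w=np.clip(215-g[y,k],0,None);yy=(w*y).sum()/w.sum();print(ty,k,yy.round(2),(tostage(onplane(c,[[k,yy]],.048))[0]*1e3).round(2))
E
```

```text
T [74.67 74.63 74.42 74.33 74.25 74.16 74.14 74.05 74.09 74.17 74.16 74.17
 74.4  74.23 74.06 74.3  74.38 74.41 74.47 74.52] 
 [13.47 13.5  13.65 13.73 13.78 13.85 13.86 13.93 13.9  13.83 13.83 13.83
 13.65 13.78 13.91 13.72 13.65 13.63 13.59 13.54] 
I [72.53 72.51 72.52 72.54 72.55 72.55 72.56 72.56 72.56 72.55] 
 [15.06 15.08 15.07 15.06 15.05 15.05 15.05 15.04 15.04 15.05] 
 tip x -68.69328620602793 med offset 1.4110791970495242 1.3010952315609572
115 246 48.72 [-63.01  33.84  48.  ]
115 249 48.76 [-60.57  33.81  48.  ]
115 253 48.7 [-57.31  33.85  48.  ]
115 256 48.71 [-54.86  33.85  48.  ]
350 246 87.91 [-63.32   3.46  48.  ]
350 249 87.89 [-60.78   3.48  48.  ]
350 253 87.92 [-57.41   3.46  48.  ]
350 256 87.91 [-54.88   3.47  48.  ]
427 246 100.59 [-63.42  -6.8   48.  ]
427 249 100.57 [-60.86  -6.78  48.  ]
427 253 100.57 [-57.44  -6.78  48.  ]
427 256 100.57 [-54.88  -6.77  48.  ]
```

Offset is 1.43 mm after scaling by the ticks (30.4 measured for 30 mm), so about 51° of clockwise turn remain; the play is already taken up. I'll return the same way and re-grip.

Emit:
drive_tool(
  moves=[
    [[0, 0, 0.9, 0, 0, 0, 60], [0, 0, 0.9, 0, 0, 0, 60], [0, 0, 0.9, 0, 0, 0, 60], [0, 0, 0.9, 0, 0, 0, 60], [0, 0, 0.8, 0, 0, 0, 60], [0.1, 1, 0, 0, 0, 0, 60], [0.1, 1, 0, 0, 0, 0, 60], [0.1, 1, 0, 0, 0, 0, 60]],
  ],
)

```text
t: 16.43
tcp_pos: [0.4348, -0.101, 0.2601]
eef_rot: [3.137, 0.002, 1.702]
wrist_force: [-0.2, -0.3, -0.6]
grip_width: 0.06
```

Emit:
drive_tool(
  moves=[
    [[0.1, 1, 0, 0, 0, 0, 60], [0.1, 1, 0, 0, 0, 0, 60], [0.1, 1, 0, 0, 0, 0, 60], [0.1, 1, 0, 0, 0, 0, 60], [0.1, 1, 0, 0, 0, 0, 60], [0.1, 1, 0, 0, 0, 0, 60], [0, 0, 0, 0, 0, 0, 60], [0, 0, 0, 0, 0, 0, 60]],
  ],
)

```text
t: 17.1
tcp_pos: [0.4523, 0.0799, 0.259]
eef_rot: [3.139, 0.001, 1.707]
wrist_force: [-0.5, -1.3, 0.4]
grip_width: 0.0599
```

Emit:
drive_tool(
  moves=[
    [[0, 0, -1, 0, 0, 0, 60], [0, 0, -1, 0, 0, 0, 60], [0, 0, -1, 0, 0, 0, 60], [0, 0, -1, 0, 0, 0, 60], [0, 0, -1, 0, 0, 0, 60], [0, 0, -1, 0, 0, 0, 60], [0, 0, 0, 0, 0, 0, 60], [0, 0, 0, 0, 0, 0, 60]],
  ],
)

```text
t: 17.77
tcp_pos: [0.451, 0.0776, 0.0771]
eef_rot: [-3.139, 0.0, 1.703]
wrist_force: [0.6, -0.2, 0.4]
grip_width: 0.0602
```

Emit:
drive_tool(
  moves=[
    [[0, 0, 0, 0, 0, 0, 5], [0, 0, 0, 0, 0, 0, 5], [0, 0, 0, 0, 0, 0, 5], [0, 0, 0, 0, 0, 0, 5], [0, 0, 0, 0, 0, 0, 5], [0, 0, 0, 0, 0, 0, 5], [0, 0, 0, 0, 0, 0, 5], [0, 0, 0, 0, 0, 0, 5]],
  ],
)

```text
t: 18.43
tcp_pos: [0.4518, 0.0788, 0.0773]
eef_rot: [3.141, -0.0, 1.704]
wrist_force: [0.0, -0.0, 1.5]
grip_width: 0.0157
```

Run:
```python
from h import *
s=monitor.state();print(s["tcp_pos"],s["eef_rot"],s["wrist_force"],s["grip_width"],tostage(s["tcp_pos"]))
rows(107.5,58,3)
```

```text
[0.4518155  0.07875094 0.07730754] [ 3.14126770e+00 -6.28826503e-05  1.70378109e+00] [ 0.02878398 -0.00937472  1.46783778] 0.01571665735361371 [[0.00931991 0.16797147 0.07730754]]
[-0.262, -0.035, 0.043, 0.0, 0.0, 0.0, 5.0]
[-0.263, -0.035, -0.034, 0.0, 0.0, 0.0, 5.0]
[-0.243, -0.032, -0.108, 0.0, 0.0, 0.0, 5.0]
```

Emit:
drive_tool(
  moves=[
    [[-0.262, -0.035, 0.043, 0, 0, 0, 5], [-0.263, -0.035, -0.034, 0, 0, 0, 5], [-0.243, -0.032, -0.108, 0, 0, 0, 5], [0, 0, 0, 0, 0, 0, 5], [0, 0, 0, 0, 0, 0, 5]],
  ],
)

```text
t: 18.85
tcp_pos: [0.4263, 0.0754, 0.074]
eef_rot: [-3.138, -0.0, 1.704]
wrist_force: [-1.7, 1.0, 1.4]
grip_width: 0.0152
```

Run:
```python
from h import *
s=monitor.state();p=tostage(s["tcp_pos"])[0]*1e3;print(s["wrist_force"],s["grip_width"],p)
for q in((10.15,78.22),(p[0],p[2])):
    for zc in(50.3,51.5): print(zc,np.degrees(np.arctan2(q[1]-zc,-(q[0]-.3))))
```

```text
[-1.6861071   1.00370811  1.3926707 ] 0.015165977396599811 [-16.42664045 168.01182765  73.95271265]
50.3 109.43252048684349
51.5 110.23578937874277
50.3 54.73295073241903
51.5 53.3149239525527
```

Emit:
drive_tool(
  moves=[
    [[0, 0, 0, 0, 0, 0, 60], [0, 0, 0, 0, 0, 0, 60], [0, 0, 0, 0, 0, 0, 60], [0, 0, 0, 0, 0, 0, 60], [0, 0, 0, 0, 0, 0, 60], [0, 0, 0, 0, 0, 0, 60]],
  ],
)

```text
t: 19.35
tcp_pos: [0.4288, 0.0756, 0.0742]
eef_rot: [3.142, 0.0, 1.704]
wrist_force: [0.5, 0.6, -0.0]
grip_width: 0.052
```

Emit:
drive_tool(
  moves=[
    [[0, 0, 1, 0, 0, 0, 60], [0, 0, 1, 0, 0, 0, 60], [0, 0, 1, 0, 0, 0, 60], [0, 0, 1, 0, 0, 0, 60], [0, 0, 1, 0, 0, 0, 60], [0, 0, 1, 0, 0, 0, 60], [0, -1, 0, 0, 0, 0, 60], [0, -1, 0, 0, 0, 0, 60]],
  ],
)

```text
t: 20.02
tcp_pos: [0.4302, 0.0157, 0.2565]
eef_rot: [3.137, 0.001, 1.707]
wrist_force: [-0.7, -0.7, -0.6]
grip_width: 0.0605
```

Emit:
drive_tool(
  moves=[
    [[0, -1, 0, 0, 0, 0, 60], [0, -1, 0, 0, 0, 0, 60], [0, -1, 0, 0, 0, 0, 60], [0, -1, 0, 0, 0, 0, 60], [0, -1, 0, 0, 0, 0, 60], [0, -1, 0, 0, 0, 0, 60], [0, -1, 0, 0, 0, 0, 60], [0, 0, 0, 0, 0, 0, 60]],
  ],
)

```text
t: 20.68
tcp_pos: [0.4292, -0.1994, 0.2543]
eef_rot: [3.141, 0.003, 1.701]
wrist_force: [-0.1, 0.4, -0.2]
grip_width: 0.0603
```

Emit:
drive_tool(
  moves=[
    [[0, 0, -0.9, 0, 0, 0, 60], [0, 0, -0.9, 0, 0, 0, 60], [0, 0, -0.9, 0, 0, 0, 60], [0, 0, -0.9, 0, 0, 0, 60], [0, 0, -0.8, 0, 0, 0, 60], [0, 0, 0, 0, 0, 0, 60], [0, 0, 0, 0, 0, 0, 60]],
  ],
)

```text
t: 21.27
tcp_pos: [0.4276, -0.1934, 0.1215]
eef_rot: [-3.139, -0.002, 1.704]
wrist_force: [-0.7, -0.6, 0.3]
grip_width: 0.06
```

Run:
```python
from m2 import *
import pickle
c=read_camera("wrist");pickle.dump(c,open("w6.pkl","wb"));im=c["image"]
r=proj(c,toworld([[-.067,.0135,.053]]))[0];print(r,monitor.state()["tcp_pos"],c["position"])
x,y=int(r[0]),int(r[1]);x0,y0=max(x-40,0),max(y-45,0)
print(x0,y0);cv2.imwrite("pics/w6.png",cv2.resize(im[y0:y0+90,x0:x0+90],None,fx=6,fy=6,interpolation=cv2.INTER_CUBIC))
```

```text
[236.29228993  69.42659852] [ 0.42878242 -0.19420376  0.12265684] [ 0.41802897 -0.10956027  0.28398265]
196 24
```

View pics/w6.png

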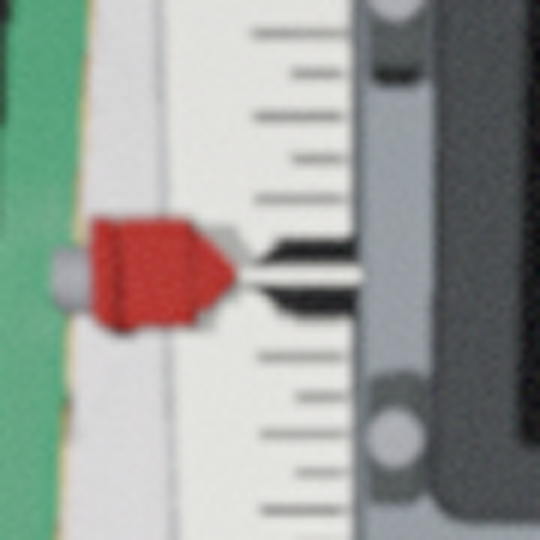

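The close view shows the tip at (238,274) and the white line at row about 274, level with each other. Next, the subpixel check.

Run:
```python
from m2 import *
import pickle
c=pickle.load(open("w6.pkl","rb"));m2(c,196,24,(238,274),(300,274),(285,350))
```

```text
T [69.25 69.24 69.25 69.17 69.03 68.98 68.93 68.9  68.88 68.94 68.93 69.
 69.25 69.14 69.02 69.15 69.21 69.14 69.19 69.17] 
 [13.69 13.69 13.68 13.74 13.84 13.87 13.91 13.93 13.94 13.89 13.89 13.84
 13.65 13.73 13.82 13.72 13.67 13.72 13.68 13.7 ] 
I [69.42 69.42 69.41 69.4  69.4  69.42 69.39 69.4  69.41 69.41] 
 [13.5  13.5  13.51 13.51 13.51 13.5  13.52 13.51 13.51 13.51] 
 tip x -68.83663736868155 med offset -0.20274654136657944 -0.22606275307731494
```

The index is within about 0.2 mm of the tip (13.51 vs 13.70 mm), and the last crank motion was clockwise. I'll lift clear and hand in.

Emit:
drive_tool(
  moves=[
    [[0, 0, 1, 0, 0, 0, 60], [0, 0, 1, 0, 0, 0, 60], [0, 0, 1, 0, 0, 0, 60], [0, 0, 1, 0, 0, 0, 60], [0, 0, 0, 0, 0, 0, 60], [0, 0, 0, 0, 0, 0, 60]],
  ],
)

```text
t: 21.82
tcp_pos: [0.4306, -0.1955, 0.2459]
eef_rot: [3.136, 0.005, 1.704]
wrist_force: [-0.8, -0.0, -0.7]
grip_width: 0.06
```

Run:
```python
from bench import monitor, env
s=monitor.state();print(s["t"],s["tcp_pos"],s["wrist_force"]);print(env.job_done())
```

```text
21.8167 [ 0.43058703 -0.19550031  0.24592791] [-0.80571151 -0.01848747 -0.70733067]
the job is handed in; nothing more can be done
None
```

The index now stands at the rider's tip and the job is handed in, at 21.8 s.

**What I did:** I cranked three turns anticlockwise, which put the index about 5.2–5.5 mm past the rider on the handwheel side. I then cranked back clockwise in two strokes (225° and about 57°), letting go in between to look, so the last movement pushed the carriage away from the handwheel. After that I released the grip and lifted clear.

**Last checks:** The close wrist view puts the index at 13.51 mm and the tip at 13.70 mm along the stage. That is about 0.2 mm past the tip on the side away from the handwheel, with a reading scatter of about 0.1 mm. The largest wrist force I saw was about 19 N.

**Disagreements:**
- The last stroke turned 55–57° by the tool pose instead of the 51° I planned, which accounts for the small overshoot.
- The first estimate of how much was left before that stroke was 0.9 mm; the close view showed 1.4 mm, and I used that.
- The stage origin I first worked out was about 3 mm off along its y axis. I allowed for this when gripping.

I never moved near the tile, the probe or the other things on the table, but I did not take a final picture to confirm they had not moved.

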